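# Sieve the tumbling media off the arch frameworks

## Task

Take the sieve by its handle and, keeping it down in the tub's rails, shake it side to side over its full travel between the stops, without banging them, until all six small ceramic cylinders have dropped through into the tub and only the two arch frameworks are left in it. Then lift the sieve off and hang it in the tank of the ultrasonic cleaner, fully down on its flanges and with no hard knock, both frameworks still in it, and let go. Leave the other things on the bench where they are.

Things in the scene. Friction and masses are not known exactly. Their poses are not given: they have to be found in the camera images.
- sieve: steel hand sieve with a bail handle, 0.42 kg. Box 118 (x) x 152 (y) x 34 mm high, walls 4; origin at centre of underside. Floor 3 mm thick: three flat bars along x, 18 mm wide, at y = -40.5, 0, 40.5, 22.5 mm slots between and beyond them, parted by 4 mm ribs at x = -19 and 19. Flanges 152 mm long stick out on both x sides to x = 73 mm, undersides 30 mm above the origin: it hangs by these
- sieve_grip (a point): centre of the sieve's grip bar, 64 mm above the sieve's origin: straight, flat-sided, black, along the sieve's x, 14 mm wide (y), 18 mm high, about 110 mm free between its uprights. Axes as the sieve's
- tub: open grey plastic catch tub, fixed, 180 (x) x 264 (y) x 92 mm high, walls and floor 4 mm; origin at the centre of its underside, z up. A rail frame lies in its mouth
- tub_rails (a point): 80 mm above the tub's origin, level with the rail ledges; axes as the tub's. The two white nylon angle rails run along y: ledges from x = 63 to 78 mm on either side, then an upright lip: 5 mm free beside each sieve flange. Hanging on them the sieve's origin is 50 mm above the tub's; it slides along y. Rubber pads under the frame yield 1 mm per 12 N of down force
- travel_middle (a point): nominal middle of the sieve's travel: over the tub's centre, level with the ledges. The stops are sprung rubber buffers 16 mm high at the ledge ends, faces 176 mm apart: 24 mm of free sieve travel in all along y, then 2.3 mm of spring at 24 N/mm, then solid. But the rail frame lies up to 11 mm off the tub's centre, either way along y. This offset is not measured: find both stops by feel. The frame itself does not shift
- cleaner: white ultrasonic cleaner, fixed, 210 (x) x 236 (y) x 110 mm high, knobs on its -x face, empty, no lid; origin at the centre of its underside, z up
- tank_mouth (a point): centre of the cleaner's tank mouth, 110 mm above its origin, level with the rim; axes as the cleaner's. The mouth is 128 (x) x 162 mm (y), the tank 73 mm deep. The sieve goes in with its y along this y (either way round), 5 mm free on each side, and hangs by its flanges on the rim, its origin then 30 mm below this point
- slug1: small cylinder of polished white zirconia, 13 mm diameter, 13 mm long, 10 g, flat ends with rounded edges, slick, one of six alike; origin at its centre, z along its axis. Under gentle motion it stays put on the sieve bar where it stands; brisk strokes make it slide to the edge and drop
- slug2: small cylinder of polished white zirconia, 13 mm diameter, 13 mm long, 10 g, flat ends with rounded edges, slick, one of six alike; origin at its centre, z along its axis. Under gentle motion it stays put on the sieve bar where it stands; brisk strokes make it slide to the edge and drop
- slug3: small cylinder of polished white zirconia, 13 mm diameter, 13 mm long, 10 g, flat ends with rounded edges, slick, one of six alike; origin at its centre, z along its axis. Under gentle motion it stays put on the sieve bar where it stands; brisk strokes make it slide to the edge and drop
- slug4: small cylinder of polished white zirconia, 13 mm diameter, 13 mm long, 10 g, flat ends with rounded edges, slick, one of six alike; origin at its centre, z along its axis. Under gentle motion it stays put on the sieve bar where it stands; brisk strokes make it slide to the edge and drop
- slug5: small cylinder of polished white zirconia, 13 mm diameter, 13 mm long, 10 g, flat ends with rounded edges, slick, one of six alike; origin at its centre, z along its axis. Under gentle motion it stays put on the sieve bar where it stands; brisk strokes make it slide to the edge and drop
- slug6: small cylinder of polished white zirconia, 13 mm diameter, 13 mm long, 10 g, flat ends with rounded edges, slick, one of six alike; origin at its centre, z along its axis. Under gentle motion it stays put on the sieve bar where it stands; brisk strokes make it slide to the edge and drop
- arch1: dental arch framework of plain grey metal, one of two alike: a U of nine tooth stubs joined by a flat web, about 48 x 41 mm and 11 mm thick, 45 g, lying flat; origin at the centre of its underside
- arch2: dental arch framework of plain grey metal, one of two alike: a U of nine tooth stubs joined by a flat web, about 48 x 41 mm and 11 mm thick, 45 g, lying flat; origin at the centre of its underside
- brush: bench brush with a wooden handle, 200 mm long, lying along its x between the tub and the cleaner; origin under its middle. Bystander
- tongs: steel scissor tongs, 300 mm long, lying flat along their x; origin under the pivot. Bystander
- firing_tray: round white ceramic firing tray with three pins, 80 mm diameter, 26 mm high; origin at the centre of its underside. Bystander
- cast: dental plaster cast on a round brown base, 72 mm diameter, 29 mm high; origin at the centre of its underside. Bystander
- bottle: white plastic bottle, 52 mm diameter, 120 mm high; origin at the centre of its underside. Bystander
Things that resemble listed ones, but are neither listed nor needed, are in the scene too. There is more than one size of the sieve; the one meant has the size given above. What is shaped like the arch2 but black or green is not meant.

How it is judged:
On the way:
1. all six cylinders lie in the tub, the sieve still on the tub's rails (x of slug1 in the frame of tub between -0.088 and 0.088 m and y of slug1 in the frame of tub between -0.13 and 0.13 m and z of slug1 in the frame of tub between 0 and 0.035 m and x of slug2 in the frame of tub between -0.088 and 0.088 m and y of slug2 in the frame of tub between -0.13 and 0.13 m and z of slug2 in the frame of tub between 0 and 0.035 m and x of slug3 in the frame of tub between -0.088 and 0.088 m and y of slug3 in the frame of tub between -0.13 and 0.13 m and z of slug3 in the frame of tub between 0 and 0.035 m and x of slug4 in the frame of tub between -0.088 and 0.088 m and y of slug4 in the frame of tub between -0.13 and 0.13 m and z of slug4 in the frame of tub between 0 and 0.035 m and x of slug5 in the frame of tub between -0.088 and 0.088 m and y of slug5 in the frame of tub between -0.13 and 0.13 m and z of slug5 in the frame of tub between 0 and 0.035 m and x of slug6 in the frame of tub between -0.088 and 0.088 m and y of slug6 in the frame of tub between -0.13 and 0.13 m and z of slug6 in the frame of tub between 0 and 0.035 m and z of sieve in the frame of tub below 0.056 m and horizontal distance between sieve and tub below 0.03 m), for 0.2 s.
At the end, for the whole second after the job is handed in: all six cylinders lie in the tub (centres within its walls, below 35 mm); both frameworks lie in the sieve, which hangs at rest by its flanges in the cleaner's tank: origin within 12 mm of the cleaner's axis, 76 to 84 mm above its underside, tilted under 0.05 rad (x of slug1 in the frame of tub between -0.088 and 0.088 m and y of slug1 in the frame of tub between -0.13 and 0.13 m and z of slug1 in the frame of tub between 0 and 0.035 m and x of slug2 in the frame of tub between -0.088 and 0.088 m and y of slug2 in the frame of tub between -0.13 and 0.13 m and z of slug2 in the frame of tub between 0 and 0.035 m and x of slug3 in the frame of tub between -0.088 and 0.088 m and y of slug3 in the frame of tub between -0.13 and 0.13 m and z of slug3 in the frame of tub between 0 and 0.035 m and x of slug4 in the frame of tub between -0.088 and 0.088 m and y of slug4 in the frame of tub between -0.13 and 0.13 m and z of slug4 in the frame of tub between 0 and 0.035 m and x of slug5 in the frame of tub between -0.088 and 0.088 m and y of slug5 in the frame of tub between -0.13 and 0.13 m and z of slug5 in the frame of tub between 0 and 0.035 m and x of slug6 in the frame of tub between -0.088 and 0.088 m and y of slug6 in the frame of tub between -0.13 and 0.13 m and z of slug6 in the frame of tub between 0 and 0.035 m and x of arch1 in the frame of sieve between -0.055 and 0.055 m and y of arch1 in the frame of sieve between -0.072 and 0.072 m and z of arch1 in the frame of sieve between -0.002 and 0.03 m and x of arch2 in the frame of sieve between -0.055 and 0.055 m and y of arch2 in the frame of sieve between -0.072 and 0.072 m and z of arch2 in the frame of sieve between -0.002 and 0.03 m and horizontal distance between sieve and cleaner below 0.012 m and z of sieve in the frame of cleaner between 0.076 and 0.084 m and angle between sieve's own z axis and vertical below 0.05 rad and linear speed of sieve below 0.02 m/s); the robot touches nothing.
It fails at once if the sieve is pressed or knocked against the rails, stops or tub with more than 60 N (contact force between sieve and tub above 60 N).
It fails at once if the sieve is pressed or knocked against the cleaner with more than 60 N (contact force between sieve and cleaner above 60 N).
It fails at once if the sieve is lifted more than 10 mm off the rails while a cylinder is still in it (z of sieve in the frame of tub above 0.06 m and z of any of slug1, slug2, slug3, slug4, slug5, slug6 in the frame of sieve above 0 m).
It fails at once if a framework falls or is taken out of the sieve (distance between any of arch1, arch2 and sieve above 0.1 m).
It fails at once if a bystander is moved more than 30 mm (distance of any of brush, tongs, firing_tray, cast, bottle from where it was at the start of the episode above 0.03 m).
It also fails if it takes over 67 s, if anything falls off the work surface, if the arm or the gripper's body presses on something with over 40 N, if the wrist force passes 120 N, or if a joint passes its speed limit or range.

## Robot

A 7-joint arm with a two-finger parallel gripper is mounted at the origin on the work surface. World frame = base frame: x ahead of the robot, y to its left, z up, the work surface at z = 0. Lengths are in m, angles in rad, forces in N, time in s.
With the tool pointing down it reaches from about 0.35 to 0.9 m from the base axis. Payload 8.1 kg.
Tool frame: the origin (TCP) lies at the very end of the fingers, on their centre line; the grasp point (between the pads) lies 19 mm behind it; z points along the fingers, x is the direction in which the jaws open and shut, and the axes are right-handed (so a half turn about z gives the same grasp; the last joint's range is limited). The gripper opens to 92 mm and grips with 3 to 60 N. Pads are 19 mm wide; open, the fingers measure 130 mm over their backs; the gripper's body (75 mm by 190 mm) begins 47 mm behind the grasp point.
Start: joints at [1.053, 0.434, 0.025, 1.573, -0.012, 1.134, -0.075], TCP at [0.252, -0.572, 0.227] pointing down, gripper open.
Joint ranges: [-2.62, 2.62], [-0.44, 2.09], [-1.27, 1.32], [0.08, 2.57], [-1.32, 4.46], [0.12, 2], [-2.74, 2.74]. Speed limits (rad/s): [2.22, 2.22, 3.01, 3.01, 3.14, 3.14, 3.14].

## Interface

Orientations are given as a rotation vector (axis times angle).
In Python, from cell import status, viewer, arm gives the robot as it stands.
- The arm moves only by the tool jog_arm, never from a script. Its argument "commands" is text: rows parted by semicolons, each of 7 numbers parted by spaces: the closure, from -1 (fully open) to 1 (shut), then the shift along the world's x, y, z normalised to -1 to 1, where 1 is 0.3 m, then the turn, a rotation vector about the world's x, y, z normalised to -1 to 1, where 1 is 2 pi rad. In form: jaw dx dy dz wx wy wz; .... A call has exactly 5 rows; each row shifts and turns the commanded pose from where the row before left it; what a row does not reach is not made up. A row lasts 1/10 s, in which the tool goes at most 50 mm and 8.59 degrees, less where a joint would pass 70% of its speed; a pose out of reach is approached as far as the arm can. A call with a number of a shift or a turn outside -1 to 1 is refused whole. A call with a gripper value outside its range is refused whole. The fingers move at their own pace and stop on an object; "force" is the grip in N (left out, the last holds). Time passes only in rows, so rows that do not move let the fingers close, or fill a call up. It gives the time, the measured TCP pose, the force and the opening at its end, in the units of the state.
- status.observe(): the state, without advancing time (a new reading comes with each control period).
- viewer.get_image(name): name is "scene" or "side" or "wrist"; returns a dict with "pixels" (384x512x3 uint8, red, green, blue), "z_map" (384x512 float32, m along the optical axis (not along the pixel's ray), 0 where there is no reading), "camera_matrix" (3x3 intrinsics, pixels), "k1" (the pictures are not rectified: a ray, as slopes to the right and down, at radius r is drawn at 1 + k1 r^2 times it, then the intrinsics apply), "R" (3x3) and "t" (3): a world point X has camera coordinates R X + t. Camera axes: x right, y down, z forward; pixel columns grow to the right and rows downward; lengths in m; the calibration is good to about 2 mm. A picture is of the moment at which its call begins.
- arm.sign_off(): hands the job in, once; it reports no verdict.
The state is a dict: "clock": time; "joints": joint angles; "dq": joint speeds; "joint_efforts": joint torques, N m; "position": TCP position; "ee_rot": TCP orientation; "force": force on the tool from outside, world axes, zero at the start; "ft_torque": the same for the moment, N m; "width": opening from 0.0 (shut) to 1.0 (fully open).
Only numpy, scipy, OpenCV 4.12 (cv2) and the standard library are available. Lean on these libraries where they do the work, as an engineer would, in place of code of your own. Each camera call takes 0.05 s, during which the arm holds its last target. There are 200 camera calls.

## Working session

There is one attempt and no reset: what is moved stays moved. The work goes in short steps, Python scripts to look and compute and a tool call to move; the robot and the scene stay as the last step left them, time stands still between calls to the robot, and variables do not carry over. Pictures are saved under pics/ and viewed, about 8 in all and at most 12, crops included, and the job is handed in when it is done.

Besides the shell and the picture viewer there is one more tool, called in YAML: its name, and indented under it one key for each argument. jog_arm: Moves the arm, as the interface text tells. Scaled input: -1 to 1 covers 0.3 m each way for a shift and 2 pi rad each way for a turn. Its arguments: {"type":"object","properties":{"commands":{"type":"string"},"force":{"type":"number"}},"required":["commands"]}

```bash
mkdir -p pics; cat > h.py <<'E'
import numpy as np, cv2
from cell import status, viewer, arm
def grab(n):
    im=viewer.get_image(n); np.savez(f'pics/{n}.npz',**im); return im
def load(n): return dict(np.load(f'pics/{n}.npz'))
def cloud(im):
    z=im['z_map'];K=im['camera_matrix'];h,w=z.shape
    u,v=np.meshgrid(np.arange(w),np.arange(h))
    p=np.stack([u,v],-1).reshape(-1,1,2).astype(float)
    s=cv2.undistortPoints(p,K,np.array([float(im['k1']),0,0,0])).reshape(h,w,2)
    c=np.dstack([s[...,0]*z,s[...,1]*z,z])
    X=(c-im['t'])@im['R']; X[z<=0]=np.nan
    return X
def save(im,name,crop=None,s=1):
    p=im['pixels'][...,::-1]
    if crop: p=p[crop[1]:crop[3],crop[0]:crop[2]]
    cv2.imwrite(f'pics/{name}.png',cv2.resize(np.ascontiguousarray(p),None,fx=s,fy=s,interpolation=cv2.INTER_CUBIC))
E
python3 - <<'E'
from h import *
a=grab('scene');b=grab('side');
save(a,'scene1',s=1.5);save(b,'side1',s=1.5)
print(status.observe()); 
for i in(a,b): print(-i['R'].T@i['t'], i['R'][2])
E
```

```text
{'clock': 0.1, 'joints': array([ 1.05338261,  0.43515077,  0.02499494,  1.57397889, -0.01161414,
        1.13396821, -0.07512208]), 'dq': array([ 0.00108487, -0.00169153,  0.00091939, -0.00137379, -0.00083331,
       -0.00063067, -0.00052033]), 'joint_efforts': array([ 3.95068826e-03, -6.69122815e+01,  9.88452360e-01, -3.15148652e+01,
       -6.05273922e-02,  3.74625146e-02,  6.18994613e-05]), 'position': array([ 0.25165886, -0.57162189,  0.22603578]), 'ee_rot': array([-2.63064230e+00,  1.71618994e+00,  1.88535802e-03]), 'force': array([ 0.01107875, -0.39666938,  0.6589472 ]), 'ft_torque': array([ 0.00809454, -0.04545145, -0.01231441]), 'width': 1.0022203839525736}
[1.05077035 0.60620776 0.93748109] [-0.48423557 -0.51533453 -0.70706876]
[ 0.17604855 -0.97341764  0.94564971] [ 0.2427203   0.73155814 -0.63711031]
```

View pics/scene1.png

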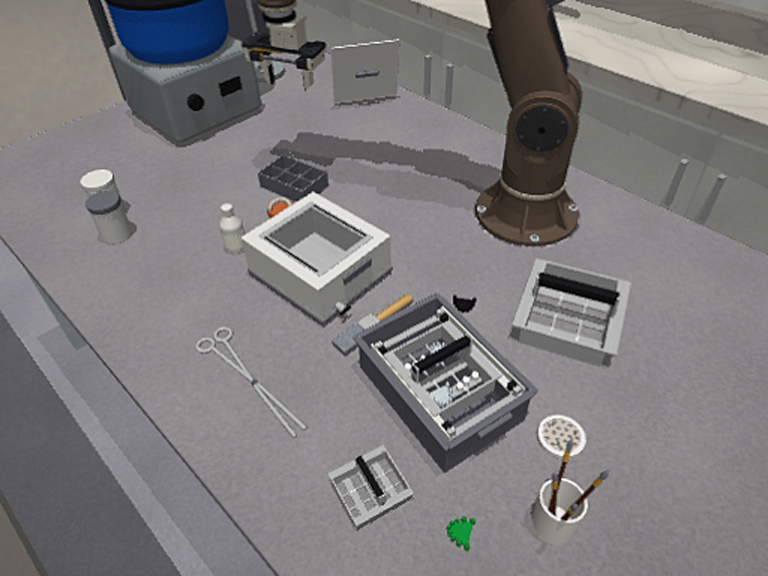

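View pics/side1.png

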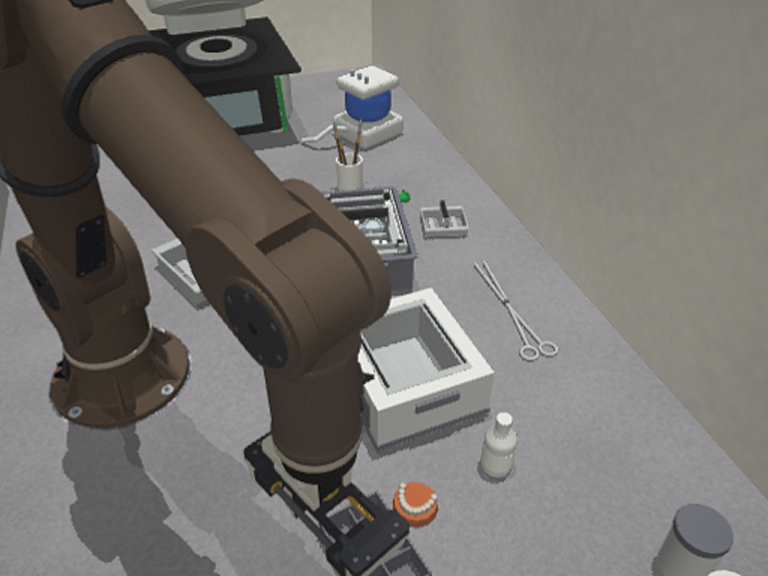

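The scene view at 1.5x shows three sieves. One is in the tub at (440,365), a larger one is at (572,310) and a smaller one at (370,487). The one in the tub fits: it holds the slugs and arches and sits in the rails. The cleaner is at (318,255), the brush at (375,325) and the tongs at (255,380). Next I measure.

```bash
python3 - <<'E'
from h import *
a=load('scene');X=cloud(a);px=a['pixels'].astype(int)
def at(u,v): return X[int(v/1.5),int(u/1.5)].round(3)
for n,u,v in [('tub',372,350),('cleaner',262,245),('bar',443,353),('brush',400,305),('tongs',255,380)]: print(n,at(u,v))
def rect(c,rad,z0,z1,extra=None):
    m=(np.hypot(X[...,0]-c[0],X[...,1]-c[1])<rad)&(X[...,2]>z0)&(X[...,2]<z1)
    if extra is not None: m&=extra
    n,l,s,_=cv2.connectedComponentsWithStats(m.astype(np.uint8))
    k=1+np.argmax(s[1:,4]); P=X[l==k]
    r=cv2.minAreaRect(P[:,:2].astype(np.float32)*1000)
    print(len(P),np.round(r[0],1),np.round(r[1],1),r[2],'z',np.median(P[:,2]).round(4)); return P
c0=at(443,353)
rect(c0,.2,.086,.1)
rect(at(318,255),.2,.103,.116)
dark=px.max(-1)<60
P=rect(c0,.1,.112,.135,dark)
save(a,'crop1',(225,185,370,320),5)
E
```

```text
tub [0.605 0.093 0.083]
cleaner [ 0.589 -0.257  0.109]
bar [0.544 0.206 0.121]
brush [0.447 0.005 0.014]
tongs [ 0.77  -0.056  0.01 ]
2040 [543.7 201.9] [290.1 197.8] 79.171875 z 0.0912
2195 [ 493.4 -196.4] [214.2 241.1] 3.648379325866699 z 0.1104
239 [542.8 204.8] [ 15.7 110.5] 79.4609146118164 z 0.1207
```

View pics/crop1.png

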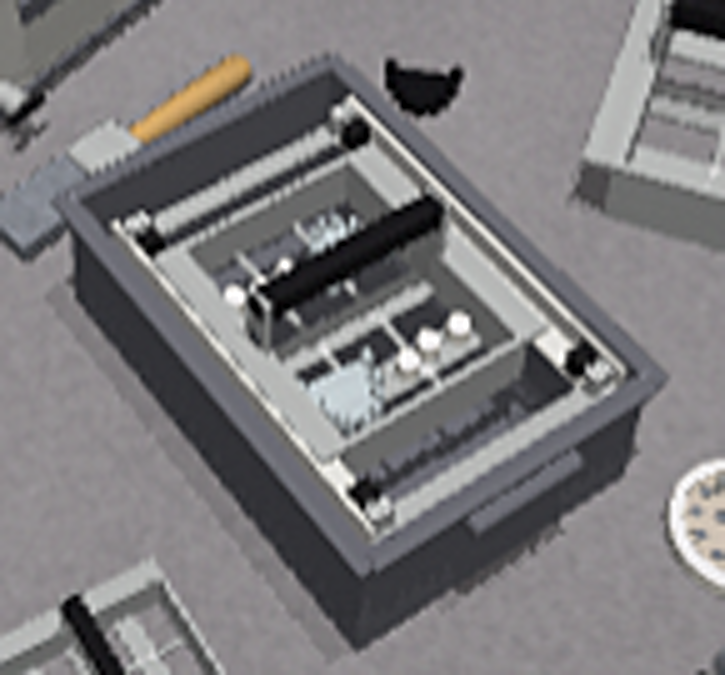

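The crop confirms the choice: sieve in the tub at crop (320,300), black grip bar from (270,295) to (435,210), three slugs at (435,340), and slugs and arches near the far bar. Moving above it.

jog_arm:
  commands: "-1 0.048 0.13 0 0 0 0.02; -1 0.048 0.13 0 0 0 0.02; -1 0.048 0.13 0 0 0 0.02; -1 0.048 0.13 0 0 0 0.02; -1 0.048 0.13 0 0 0 0.02"
  force: 40

```text
clock: 0.6
position: [0.324, -0.3752, 0.2265]
ee_rot: [-3.035, 0.812, 0.001]
force: [0.9, -0.5, 0.4]
width: 1.002
```

jog_arm:
  commands: "-1 0.048 0.13 0 0 0 0.02; -1 0.048 0.13 0 0 0 0.02; -1 0.048 0.13 0 0 0 0.02; -1 0.048 0.13 0 0 0 0.02; -1 0.048 0.13 0 0 0 0.02"

```text
clock: 1.1
position: [0.3959, -0.1804, 0.2267]
ee_rot: [3.137, 0.166, -0.0]
force: [0.7, -0.4, -0.1]
width: 1.003
```

jog_arm:
  commands: "-1 0.048 0.13 0 0 0 0.02; -1 0.048 0.13 0 0 0 0.02; -1 0.048 0.13 0 0 0 0.02; -1 0.048 0.13 0 0 0 0.02; -1 0.048 0.13 0 0 0 0.02"

```text
clock: 1.6
position: [0.468, 0.0144, 0.2267]
ee_rot: [2.932, 1.127, -0.0]
force: [0.4, -0.1, 0.2]
width: 0.998
```

```bash
python3 - <<'E'
from h import *
from scipy.spatial.transform import Rotation as R
s=status.observe();print(s['clock'],s['joints'].round(3),s['position'],s['force'])
M=R.from_rotvec(s['ee_rot']).as_matrix();print(M.round(3),np.degrees(np.arctan2(M[1,0],M[0,0])))
E
```

```text
1.6 [ 0.395  0.248 -0.645  1.899  0.171  1.049  0.412] [0.46795573 0.01444515 0.22665871] [ 0.40608983 -0.06510095  0.24817802]
[[ 0.743  0.67  -0.   ]
 [ 0.67  -0.743 -0.   ]
 [-0.     0.    -1.   ]] 42.03165200570403
```

jog_arm:
  commands: "-1 0.05 0.127 0 0 0 0.0207; -1 0.05 0.127 0 0 0 0.0207; -1 0.05 0.127 0 0 0 0.0207; -1 0.05 0.127 0 0 0 0.0207; -1 0.05 0.127 0 0 0 0.0207"

```text
clock: 2.1
position: [0.5432, 0.2047, 0.2264]
ee_rot: [-2.419, -2.005, 0.001]
force: [0.8, -0.3, -0.2]
width: 0.998
```

```bash
python3 - <<'E'
from h import *
w=grab('wrist');save(w,'w1',s=1.5);X=cloud(w)
print(status.observe()['position'],status.observe()['joints'].round(2))
px=w['pixels'].astype(int)
m=(px.max(-1)<70)&(X[...,2]>.108)&(X[...,2]<.135)&(np.hypot(X[...,0]-.543,X[...,1]-.205)<.09)
n,l,s,_=cv2.connectedComponentsWithStats(m.astype(np.uint8));k=1+np.argmax(s[1:,4]);P=X[l==k]
print(cv2.minAreaRect(P[:,:2].astype(np.float32)*1000),np.median(P[:,2]),len(P))
E
```

```text
[0.54393991 0.21187982 0.22658497] [ 0.08  0.48 -0.79  1.63  0.36  1.18  0.61]
((547.447021484375, 202.1144561767578), (13.546065330505371, 102.08152770996094), 79.5467300415039) 0.12189699725158712 1265
```

View pics/w1.png

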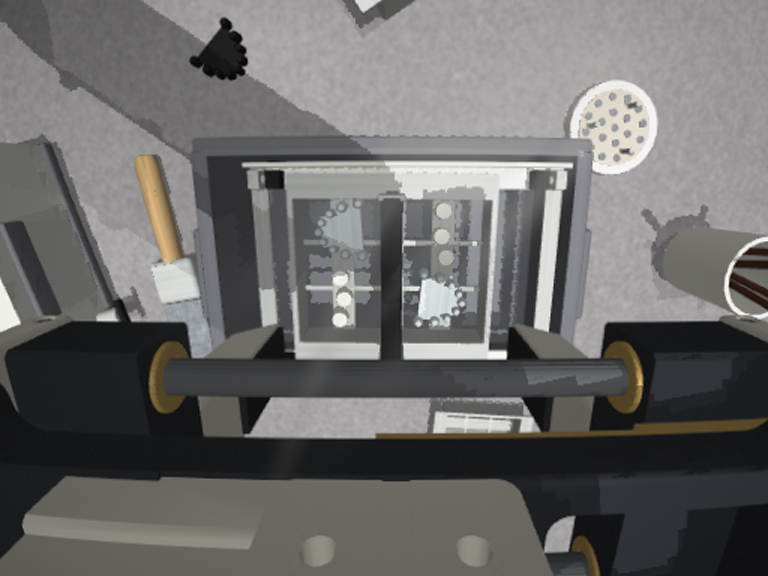

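The wrist view shows the bar vertical at x≈392, three slugs on each outer bar near (445,235) and (342,300), and arches at (342,228) and (440,300). The stops are at (265,180) and (545,180). Descending.

jog_arm:
  commands: "-1 0 0 -0.07 0 0 0; -1 0 0 -0.08 0 0 0; -1 0 0 -0.08 0 0 0; -1 0 0 -0.07 0 0 0; -1 0 0 0 0 0 0"

```text
clock: 2.65
position: [0.5411, 0.2021, 0.1338]
ee_rot: [-2.423, -1.998, 0.008]
force: [-1.2, -0.4, 0.0]
width: 0.996
```

```bash
cat > st.py <<'E'
from h import *
from scipy.spatial.transform import Rotation as R
s=status.observe();M=R.from_rotvec(s['ee_rot']).as_matrix();p=s['position']
y=np.radians(-10.5);c,n=np.cos(y),np.sin(y)
f=s['force'];L=lambda v:np.round([c*v[0]+n*v[1],-n*v[0]+c*v[1],v[2]],4)
print(s['clock'],'p',p.round(4),'yaw',np.degrees(np.arctan2(M[1,0],M[0,0])).round(2),'tilt',M[:2,2].round(4),'local p',L(p),'f',L(f),'tq',s['ft_torque'].round(2),'w',round(s['width'],3),s['joints'].round(2))
E
python3 st.py
```

```text
2.65 p [0.5411 0.2021 0.1338] yaw 79.01 tilt [-0.005  -0.0023] local p [0.4952 0.2973 0.1338] f [-1.1094 -0.5755  0.0045] tq [ 0.01 -0.15  0.03] w 0.996 [ 0.06  0.57 -0.74  1.75  0.44  1.    0.53]
```

jog_arm:
  commands: "-1 0.006 0.003 -0.04 0 0 0.0007; -1 0.004 0.002 -0.04 0 0 0.0007; -1 0 0 -0.032 0 0 0; -1 0 0 -0.02 0 0 0; -1 0 0 0 0 0 0"

```text
clock: 3.15
position: [0.5454, 0.2047, 0.0963]
ee_rot: [-2.415, -2.009, 0.002]
force: [0.4, -0.6, -0.2]
width: 1.002
```

```bash
python3 st.py
```

```text
3.15 p [0.5454 0.2047 0.0963] yaw 79.53 tilt [-0.0012 -0.0005] local p [0.499  0.3007 0.0963] f [ 0.4741 -0.5636 -0.2056] tq [ 0.1  -0.15 -0.  ] w 1.002 [ 0.03  0.61 -0.71  1.78  0.49  0.93  0.5 ]
```

Good height. Closing.

jog_arm:
  commands: "1 0 0 -0.004 0 0 0; 1 0 0 0 0 0 0; 1 0 0 0 0 0 0; 1 0 0 0 0 0 0; 1 0 0 0 0 0 0"
  force: 55

```text
clock: 3.65
position: [0.546, 0.205, 0.0961]
ee_rot: [2.415, 2.009, 0.0]
force: [0.8, -1.9, 0.2]
width: 0.615
```

jog_arm:
  commands: "1 0 0 0 0 0 0; 1 0 0 0 0 0 0; 1 0 0 0 0 0 0; 1 0 0 0 0 0 0; 1 0 0 0 0 0 0"

```text
clock: 4.15
position: [0.5457, 0.2044, 0.0958]
ee_rot: [2.415, 2.009, -0.001]
force: [-0.1, -3.3, 0.4]
width: 0.18
```

```bash
python3 st.py
```

```text
4.15 p [0.5457 0.2044 0.0958] yaw 79.51 tilt [-0.0004 -0.0009] local p [0.4994 0.3004 0.0958] f [ 0.521 -3.269  0.366] tq [-0.52 -0.03 -0.02] w 0.18 [ 0.03  0.61 -0.71  1.78  0.49  0.93  0.5 ]
```

jog_arm:
  commands: "1 0 0 0 0 0 0; 1 0 0 0 0 0 0; 1 0.0012 0.0066 0 0 0 0; 1 0.0012 0.0066 0 0 0 0; 1 0.0012 0.0066 0 0 0 0"

```text
clock: 4.65
position: [0.5469, 0.2111, 0.0959]
ee_rot: [-2.415, -2.009, 0.0]
force: [-0.3, -2.5, 0.4]
width: 0.148
```

```bash
python3 st.py
```

```text
4.65 p [0.5469 0.2111 0.0959] yaw 79.53 tilt [-0.0001 -0.    ] local p [0.4993 0.3072 0.0959] f [ 0.1329 -2.5565  0.3864] tq [-0.52 -0.03  0.05] w 0.148 [ 0.02  0.62 -0.71  1.77  0.49  0.93  0.5 ]
```

jog_arm:
  commands: "1 0.0012 0.0066 0 0 0 0; 1 0.0012 0.0066 0 0 0 0; 1 0.0012 0.0066 0 0 0 0; 1 0.0006 0.0033 0 0 0 0; 1 0 0 0 0 0 0"

```text
clock: 5.15
position: [0.5482, 0.2182, 0.0959]
ee_rot: [-2.414, -2.009, -0.001]
force: [0.3, -0.9, 0.2]
width: 0.146
```

```bash
python3 st.py
```

```text
5.15 p [0.5482 0.2182 0.0959] yaw 79.54 tilt [0.0001 0.0005] local p [0.4993 0.3145 0.0959] f [ 0.4191 -0.8107  0.2154] tq [-0.21 -0.05  0.  ] w 0.146 [ 0.01  0.62 -0.71  1.76  0.49  0.94  0.49]
```

jog_arm:
  commands: "1 0.0006 0.0033 0 0 0 0; 1 0.0006 0.0033 0 0 0 0; 1 0.0006 0.0033 0 0 0 0; 1 0 0 0 0 0 0; 1 0 0 0 0 0 0"

```text
clock: 5.65
position: [0.5488, 0.221, 0.096]
ee_rot: [-2.415, -2.009, -0.001]
force: [0.4, -1.5, -0.6]
width: 0.148
```

jog_arm:
  commands: "1 0.0003 0.0016 0 0 0 0; 1 0.0003 0.0016 0 0 0 0; 1 0.0003 0.0016 0 0 0 0; 1 0 0 0 0 0 0; 1 0 0 0 0 0 0"

```text
clock: 6.15
position: [0.5491, 0.2223, 0.096]
ee_rot: [-2.415, -2.009, -0.0]
force: [-0.3, -2.3, 0.0]
width: 0.147
```

```bash
python3 st.py
```

```text
6.15 p [0.5491 0.2223 0.096 ] yaw 79.53 tilt [0.0001 0.0002] local p [0.4993 0.3187 0.096 ] f [ 0.1426 -2.2858  0.0061] tq [-0.44 -0.11 -0.04] w 0.147 [ 0.    0.63 -0.71  1.76  0.49  0.94  0.48]
```

jog_arm:
  commands: "1 0.0003 0.0016 0 0 0 0; 1 0.0003 0.0016 0 0 0 0; 1 0 0 0 0 0 0; 1 0 0 0 0 0 0; 1 0 0 0 0 0 0"

```text
clock: 6.65
position: [0.5492, 0.2233, 0.0959]
ee_rot: [-2.415, -2.009, -0.0]
force: [0.5, -1.8, -1.0]
width: 0.144
```

jog_arm:
  commands: "1 0.0003 0.0016 0 0 0 0; 1 0.0003 0.0016 0 0 0 0; 1 0 0 0 0 0 0; 1 0 0 0 0 0 0; 1 0 0 0 0 0 0"

```text
clock: 7.15
position: [0.5493, 0.2239, 0.0959]
ee_rot: [2.415, 2.009, -0.001]
force: [-0.7, -2.9, 0.5]
width: 0.146
```

jog_arm:
  commands: "1 0.0003 0.0016 0 0 0 0; 1 0.0003 0.0016 0 0 0 0; 1 0 0 0 0 0 0; 1 0 0 0 0 0 0; 1 0 0 0 0 0 0"

```text
clock: 7.65
position: [0.5493, 0.2243, 0.0958]
ee_rot: [2.415, 2.008, -0.002]
force: [-2.0, -5.7, 0.8]
width: 0.148
```

```bash
python3 st.py; python3 - <<'E'
from h import *
w=grab('wrist');save(w,'w2',(150,85,420,255),2.9)
E
```

```text
7.65 p [0.5493 0.2243 0.0958] yaw 79.49 tilt [-0.0007 -0.0014] local p [0.4992 0.3206 0.0958] f [-0.9224 -5.9619  0.7688] tq [-1.17  0.25 -0.04] w 0.148 [-0.    0.63 -0.7   1.75  0.49  0.95  0.48]
```

View pics/w2.png

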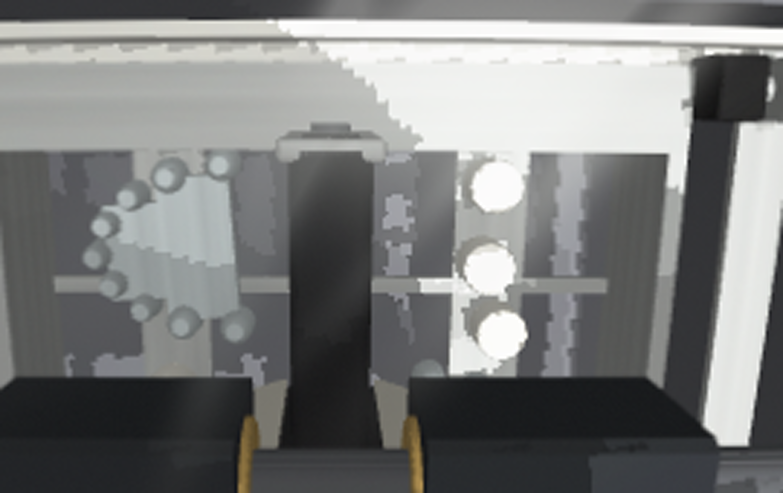

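The crop shows the +y' flange edge against the right buffer at (730,90), in light contact. The three right-hand slugs are still on their bar. The + stop is at y'≈0.3203, so the middle is ≈0.3083.

jog_arm:
  commands: "1 -0.0026 -0.0138 0 0 0 0; 1 -0.0026 -0.0138 0 0 0 0; 1 -0.0026 -0.0138 0 0 0 0; 1 0 0 0 0 0 0; 1 0 0 0 0 0 0"

```text
clock: 8.2
position: [0.5472, 0.2123, 0.096]
ee_rot: [2.415, 2.009, -0.001]
force: [-1.0, -1.1, -0.2]
width: 0.147
```

jog_arm:
  commands: "1 0.0043 0.023 0 0 0 0; 1 -0.0085 -0.0459 0 0 0 0; 1 0.0085 0.0459 0 0 0 0; 1 -0.0085 -0.0459 0 0 0 0; 1 0.0085 0.0459 0 0 0 0"

```text
clock: 8.7
position: [0.5485, 0.215, 0.0954]
ee_rot: [2.416, 2.003, -0.007]
force: [-0.5, -6.6, 5.1]
width: 0.146
```

```bash
python3 st.py; python3 - <<'E'
from h import *
w=grab('wrist')
E
python3 st.py
```

```text
8.7 p [0.5485 0.215  0.0954] yaw 79.32 tilt [-0.0013 -0.0051] local p [0.5002 0.3114 0.0954] f [ 0.7502 -6.5282  5.073 ] tq [-0.86 -0.03  0.03] w 0.146 [ 0.01  0.62 -0.7   1.76  0.49  0.94  0.49]
8.75 p [0.549  0.2199 0.0961] yaw 79.46 tilt [ 0.0005 -0.0004] local p [0.4997 0.3163 0.0961] f [ 1.331   2.6543 -0.933 ] tq [ 0.29 -0.33  0.  ] w 0.15 [ 0.01  0.62 -0.71  1.76  0.49  0.94  0.48]
```

jog_arm:
  commands: "1 -0.0109 -0.059 0 0 0 0; 1 0.0134 0.0721 0 0 0 0; 1 -0.0134 -0.0721 0 0 0 0; 1 0.0134 0.0721 0 0 0 0; 1 -0.0134 -0.0721 0 0 0 0"

```text
clock: 9.25
position: [0.5455, 0.2077, 0.0969]
ee_rot: [-2.407, -2.013, -0.009]
force: [-0.1, 2.6, -3.9]
width: 0.15
```

```bash
python3 st.py; python3 - <<'E'
from h import *
w=grab('wrist');save(w,'w3',(150,85,420,255),2.9)
E
python3 st.py
```

```text
9.25 p [0.5455 0.2077 0.0969] yaw 79.81 tilt [0.0021 0.006 ] local p [0.4985 0.3037 0.0969] f [-0.5426  2.5711 -3.9326] tq [ 0.42  0.01 -0.06] w 0.15 [ 0.04  0.61 -0.71  1.78  0.49  0.93  0.51]
9.3 p [0.5447 0.2001 0.0957] yaw 79.57 tilt [-0.0004 -0.001 ] local p [0.4992 0.296  0.0957] f [-0.9043 -1.8037 -0.3191] tq [ 0.55 -0.13 -0.03] w 0.149 [ 0.04  0.61 -0.71  1.79  0.49  0.93  0.51]
```

View pics/w3.png

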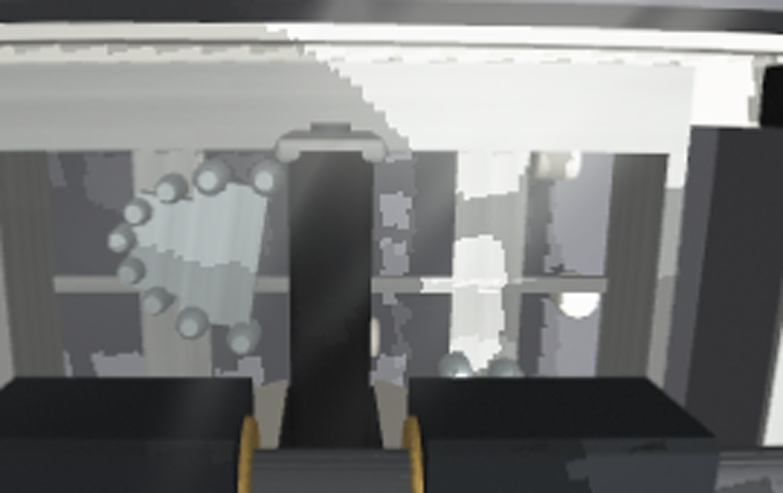

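The three right-hand slugs have left their bar, with white spots now at (558,163), (580,300) and (373,338), in the slots or below. I shake two more times, then look from the scene camera.

jog_arm:
  commands: "1 0.0134 0.0721 0 0 0 0; 1 -0.0134 -0.0721 0 0 0 0; 1 0.0134 0.0721 0 0 0 0; 1 -0.0134 -0.0721 0 0 0 0; 1 0.0134 0.0721 0 0 0 0"

```text
clock: 9.8
position: [0.5495, 0.2164, 0.0951]
ee_rot: [2.417, 1.999, -0.01]
force: [-0.4, -6.9, 7.6]
width: 0.15
```

jog_arm:
  commands: "1 -0.0134 -0.0721 0 0 0 0; 1 0.0134 0.0721 0 0 0 0; 1 -0.0134 -0.0721 0 0 0 0; 1 0.0067 0.036 0 0 0 0; 1 0 0 0 0 0 0"

```text
clock: 10.3
position: [0.5476, 0.2129, 0.0961]
ee_rot: [2.415, 2.009, 0.001]
force: [0.5, -1.2, -1.4]
width: 0.145
```

```bash
python3 st.py; python3 - <<'E'
from h import *
a=grab('scene');save(a,'s2',(230,190,360,300),6);b=grab('side')
w=grab('wrist')
for n,i in (('scene',a),('wrist',w),('side',b)):
    X=cloud(i);px=i['pixels'].astype(int)
    d=X-np.array([.5435,.2035,0]);y=np.radians(-10.5)
    lx=d[...,0]*np.cos(y)+d[...,1]*np.sin(y);ly=-d[...,0]*np.sin(y)+d[...,1]*np.cos(y)
    m=(abs(lx)<.055)&(abs(ly)<.09)&(px.min(-1)>170)&(np.ptp(px,-1)<25)&(X[...,2]<.073)&(X[...,2]>-.01)
    k,l,s,c=cv2.connectedComponentsWithStats(m.astype(np.uint8))
    for j in range(1,k):
        q=l==j
        if s[j,4]>3: print(n,s[j,4],c[j].round(),'l',np.median(lx[q]).round(3),np.median(ly[q]).round(3),'z',np.percentile(X[q][:,2],[10,50,90]).round(3))
E
```

```text
10.3 p [0.5476 0.2129 0.0961] yaw 79.5 tilt [0.0006 0.0001] local p [0.4996 0.3091 0.0961] f [ 0.6621 -1.0512 -1.4057] tq [-0.18 -0.25 -0.04] w 0.145 [ 0.02  0.62 -0.71  1.77  0.49  0.94  0.49]
scene 11 [275. 249.] l 0.037 -0.032 z [0.051 0.052 0.054]
scene 23 [320. 255.] l -0.049 0.052 z [0.05  0.052 0.054]
scene 41 [310. 260.] l -0.019 0.05 z [0.049 0.052 0.057]
scene 14 [286. 260.] l 0.034 0.015 z [0.05  0.052 0.054]
scene 44 [297. 267.] l 0.026 0.05 z [0.055 0.057 0.059]
scene 7 [291. 268.] l 0.042 0.045 z [0.05  0.06  0.064]
wrist 1608 [319. 168.] l -0.031 0.052 z [0.016 0.052 0.053]
wrist 26 [221. 144.] l -0.049 -0.018 z [0.062 0.063 0.064]
wrist 24 [241. 145.] l -0.048 -0.004 z [0.062 0.063 0.064]
wrist 20 [207. 148.] l -0.046 -0.027 z [0.063 0.063 0.064]
wrist 878 [220. 161.] l -0.037 -0.019 z [0.056 0.057 0.058]
wrist 18 [196. 156.] l -0.041 -0.036 z [0.063 0.063 0.064]
wrist 16 [190. 165.] l -0.035 -0.04 z [0.062 0.063 0.064]
wrist 68 [344. 189.] l -0.006 0.084 z [0.015 0.016 0.017]
wrist 17 [306. 213.] l 0.003 0.043 z [0.056 0.057 0.058]
side 8 [247. 147.] l 0.025 0.05 z [0.056 0.059 0.06 ]
side 4 [232. 150.] l -0.026 0.042 z [0.053 0.057 0.059]
```

View pics/s2.png

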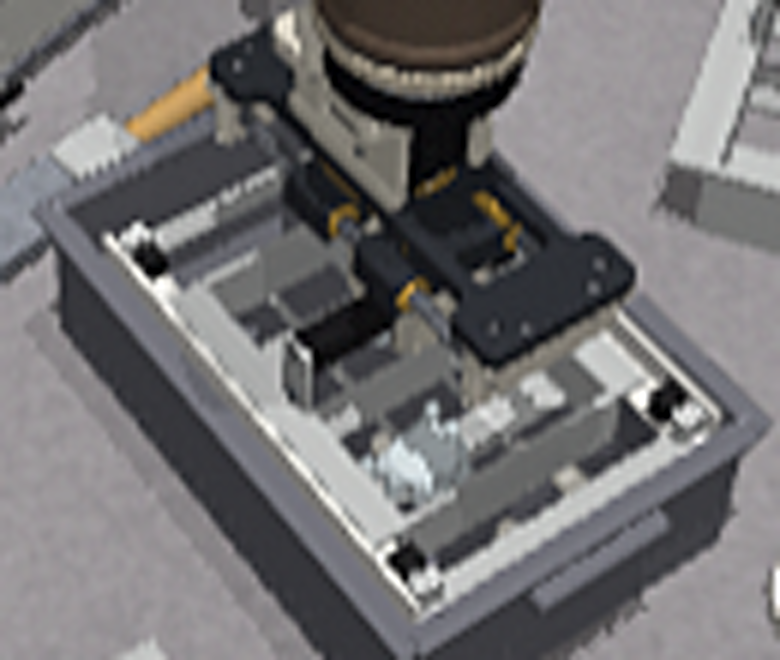

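```bash
python3 - <<'E'
from h import *
a=load('scene');X=cloud(a);y=np.radians(-10.5)
g=np.array([.5476,.2129]) # sieve centre ~ tcp xy
for u,v in [(293,263),(292,264),(294,265),(295,258),(324,269),(314,277)]:
    d=X[v,u,:2]-g; print(u,v,a['pixels'][v,u],(d[0]*np.cos(y)+d[1]*np.sin(y)).round(3),(-d[0]*np.sin(y)+d[1]*np.cos(y)).round(3),X[v,u,2].round(3))
E
```

```text
293 263 [170 167 158] 0.006 0.002 0.014
292 264 [159 156 146] 0.009 0.002 0.012
294 265 [179 185 187] 0.026 0.03 0.056
295 258 [72 72 75] 0.008 0.011 0.051
324 269 [200 197 189] -0.051 0.064 0.014
314 277 [161 157 148] -0.011 0.07 0.018
```

jog_arm:
  commands: "1 0.0067 0.036 0 0 0 0; 1 -0.0134 -0.0721 0 0 0 0; 1 0.0134 0.0721 0 0 0 0; 1 -0.0134 -0.0721 0 0 0 0; 1 0.0134 0.0721 0 0 0 0"

```text
clock: 10.95
position: [0.5493, 0.2171, 0.0951]
ee_rot: [2.417, 2.0, -0.009]
force: [-0.8, -8.1, 7.4]
width: 0.149
```

jog_arm:
  commands: "1 -0.0134 -0.0721 0 0 0 0; 1 0.0134 0.0721 0 0 0 0; 1 -0.0134 -0.0721 0 0 0 0; 1 0.0134 0.0721 0 0 0 0; 1 -0.0134 -0.0721 0 0 0 0"

```text
clock: 11.45
position: [0.5453, 0.2084, 0.0969]
ee_rot: [-2.407, -2.013, -0.009]
force: [-0.5, 1.5, -4.8]
width: 0.147
```

jog_arm:
  commands: "1 0.0134 0.0721 0 0 0 0; 1 -0.0134 -0.0721 0 0 0 0; 1 0.0134 0.0721 0 0 0 0; 1 -0.0067 -0.036 0 0 0 0; 1 0 0 0 0 0 0"

```text
clock: 11.95
position: [0.5469, 0.2128, 0.0958]
ee_rot: [-2.414, -2.009, 0.001]
force: [-2.9, 0.1, 2.4]
width: 0.147
```

The tan blob is a slug already down in the tub (z≈0.014). I release and rise for a clear count.

jog_arm:
  commands: "-1 0 0 0 0 0 0; -1 0 0 0 0 0 0; -1 0 0 0 0 0 0; -1 0 0 0 0 0 0; -1 0 0 0.02 0 0 0"

```text
clock: 12.45
position: [0.5468, 0.2124, 0.1015]
ee_rot: [-2.415, -2.009, 0.002]
force: [-0.5, -0.3, -0.3]
width: 0.536
```

jog_arm:
  commands: "-1 0 0 0.08 0 0 0; -1 0 0 0.1 0 0 0; -1 0 0 0.1 0 0 0; -1 0 0 0.1 0 0 0; -1 0 0 0.04 0 0 0"

```text
clock: 12.95
position: [0.5481, 0.2137, 0.2314]
ee_rot: [2.414, 2.009, 0.007]
force: [0.0, 0.2, 0.2]
width: 0.964
```

```bash
python3 st.py; python3 - <<'E'
from h import *
w=grab('wrist');save(w,'w4',(130,80,400,260),2.9)
a=grab('scene')
p=np.ascontiguousarray(a['pixels'][190:300,230:360,::-1]);cv2.imwrite('pics/s3.png',cv2.resize(p,None,fx=6,fy=6,interpolation=cv2.INTER_CUBIC))
E
```

```text
12.95 p [0.5481 0.2137 0.2314] yaw 79.53 tilt [0.0038 0.0019] local p [0.5    0.31   0.2314] f [-0.0082  0.1867  0.2451] tq [ 0.13 -0.18 -0.04] w 0.964 [ 0.07  0.49 -0.78  1.62  0.36  1.19  0.6 ]
```

View pics/w4.png

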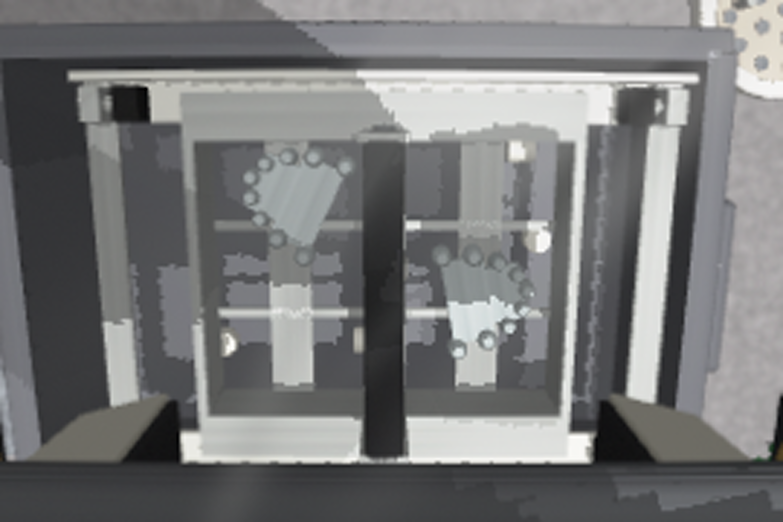

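The wrist crop shows both outer bars clear of slugs and both arches in the sieve at (295,195) and (485,300). Four slugs are visible down in the tub at (518,150), (540,238), (228,343) and (360,340). Two may be hidden behind the grip bar, so I check from the other cameras.

```bash
python3 - <<'E'
from h import *
y=np.radians(-10.5)
side=grab('side')
for n in('scene','wrist','side'):
    i=side if n=='side' else load(n);X=cloud(i);px=i['pixels'].astype(int)
    d=X[...,:2]-np.array([.5469,.2128])
    lx=d[...,0]*np.cos(y)+d[...,1]*np.sin(y);ly=-d[...,0]*np.sin(y)+d[...,1]*np.cos(y)
    mb=(abs(lx)<.05)&(abs(ly)<.014)&(X[...,2]>.046)&(X[...,2]<.09)
    print(n,'midbar: n',mb.sum(),'lx pct',np.percentile(lx[mb],[0,10,25,50,75,90,100]).round(3) if mb.any() else '','high',((X[...,2]>.057)&mb).sum(), [(lx[q].round(3),ly[q].round(3),X[q][2].round(3)) for q in map(tuple,np.argwhere(mb&(X[...,2]>.057)))][:12])
    m=(abs(lx)<.083)&(abs(ly)<.125)&(X[...,2]>.0075)&(X[...,2]<.03)&(px.min(-1)>105)
    k,l,s,c=cv2.connectedComponentsWithStats(m.astype(np.uint8),connectivity=8)
    for j in range(1,k):
        q=l==j
        if s[j,4]>2: print('  tub',s[j,4],c[j].round(),np.median(lx[q]).round(3),np.median(ly[q]).round(3),X[q][:,2].max().round(3),px[q].mean(0).round())
E
```

```text
scene midbar: n 214 lx pct [-0.05  -0.042 -0.027 -0.006  0.017  0.029  0.039] high 3 [(np.float64(-0.046), np.float64(-0.012), np.float64(0.061)), (np.float64(-0.043), np.float64(-0.012), np.float64(0.06)), (np.float64(-0.045), np.float64(-0.01), np.float64(0.06))]
  tub 9 [293. 264.] 0.007 0.003 0.017 [175. 174. 167.]
  tub 17 [325. 270.] -0.049 0.068 0.018 [166. 164. 156.]
  tub 8 [314. 278.] -0.01 0.07 0.018 [173. 172. 166.]
wrist midbar: n 121 lx pct [-0.05  -0.047 -0.022  0.014  0.018  0.032  0.049] high 18 [(np.float64(-0.049), np.float64(-0.014), np.float64(0.063)), (np.float64(-0.049), np.float64(-0.013), np.float64(0.062)), (np.float64(-0.049), np.float64(-0.012), np.float64(0.061)), (np.float64(-0.048), np.float64(-0.014), np.float64(0.062)), (np.float64(-0.048), np.float64(-0.013), np.float64(0.062)), (np.float64(-0.048), np.float64(-0.012), np.float64(0.061)), (np.float64(-0.047), np.float64(-0.014), np.float64(0.063)), (np.float64(-0.047), np.float64(-0.013), np.float64(0.063)), (np.float64(-0.047), np.float64(-0.012), np.float64(0.061)), (np.float64(-0.047), np.float64(
[... 227 characters left out ...]
-0.011 0.073 0.018 [203. 203. 198.]
  tub 48 [208. 197.] 0.039 -0.075 0.018 [175. 174. 167.]
  tub 27 [253. 197.] 0.039 -0.012 0.017 [161. 159. 152.]
  tub 3 [347. 196.] 0.035 0.119 0.026 [127. 128. 126.]
  tub 4 [346. 208.] 0.052 0.118 0.026 [124. 126. 124.]
side midbar: n 112 lx pct [-0.047 -0.035 -0.021  0.003  0.026  0.041  0.049] high 5 [(np.float64(-0.016), np.float64(0.005), np.float64(0.057)), (np.float64(0.018), np.float64(-0.002), np.float64(0.058)), (np.float64(-0.033), np.float64(-0.001), np.float64(0.059)), (np.float64(0.004), np.float64(-0.005), np.float64(0.057)), (np.float64(0.047), np.float64(-0.011), np.float64(0.057))]
  tub 7 [237. 153.] -0.011 0.07 0.018 [148. 149. 143.]
```

View pics/s3.png

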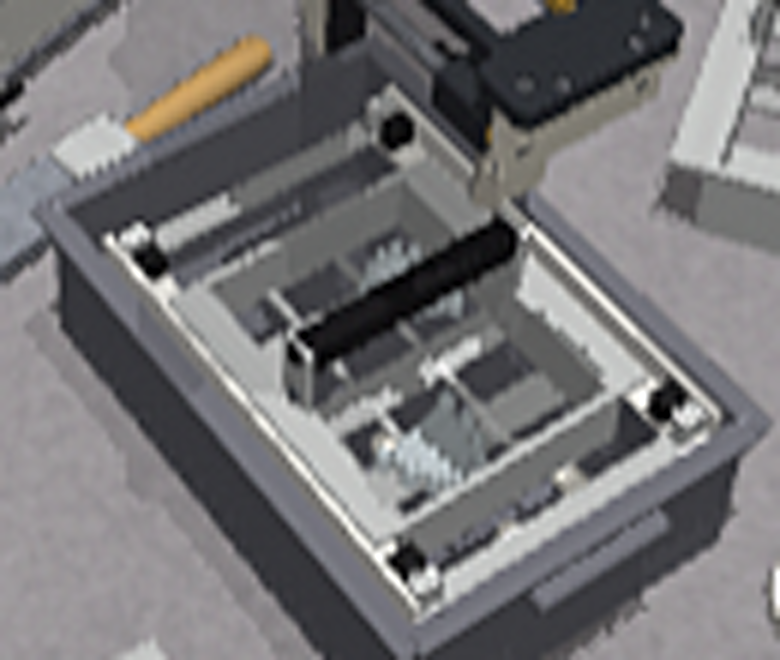

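The scene crop confirms it: the middle bar and outer bars are clear, and both arches are in the sieve. Five separate slugs are located in the tub. The sixth is hidden under bars or an arch, and nothing 13 mm tall is left in the sieve. Re-gripping.

jog_arm:
  commands: "-1 0 0 -0.08 0 0 0; -1 0 0 -0.12 0 0 0; -1 0 0 -0.12 0 0 0; -1 0 0 -0.08 0 0 0; -1 0 0 -0.02 0 0 0"

```text
clock: 13.6
position: [0.5446, 0.211, 0.0974]
ee_rot: [-2.413, -2.009, 0.011]
force: [-0.4, 0.9, -0.3]
width: 0.999
```

```bash
python3 st.py
```

```text
13.6 p [0.5446 0.211  0.0974] yaw 79.55 tilt [-0.0068 -0.0029] local p [0.497  0.3067 0.0974] f [-0.5294  0.8443 -0.3256] tq [ 0.06 -0.18 -0.01] w 0.999 [ 0.02  0.62 -0.71  1.77  0.48  0.95  0.5 ]
```

jog_arm:
  commands: "1 0 0 0 0 0 0; 1 0 0 0 0 0 0; 1 0 0 0 0 0 0; 1 0 0 0 0 0 0; 1 0 0 0 0 0 0"
  force: 60

```text
clock: 14.1
position: [0.5476, 0.2129, 0.1027]
ee_rot: [2.415, 2.009, 0.002]
force: [0.4, 0.7, 0.1]
width: 0.614
```

jog_arm:
  commands: "1 0 0 0 0 0 0; 1 0 0 0 0 0 0; 1 0 0 0 0 0 0; 1 0 0 0 0 0 0; 1 0 0 0 0 0 0"

```text
clock: 14.6
position: [0.5472, 0.2127, 0.1019]
ee_rot: [-2.415, -2.009, 0.0]
force: [0.8, 0.3, -0.1]
width: 0.18
```

jog_arm:
  commands: "1 0 0 0 0 0 0; 1 0 0 0 0 0 0; 1 0 0 0.005 0 0 0; 1 0 0 0.01 0 0 0; 1 0 0 0.01 0 0 0"

```text
clock: 15.1
position: [0.5468, 0.2123, 0.1092]
ee_rot: [-2.415, -2.009, 0.002]
force: [-0.1, 0.5, -5.9]
width: 0.15
```

```bash
python3 st.py
```

```text
15.1 p [0.5468 0.2123 0.1092] yaw 79.52 tilt [-0.0011 -0.0006] local p [0.4989 0.3084 0.1092] f [-0.1475  0.498  -5.9083] tq [ 0.05 -0.13  0.05] w 0.15 [ 0.03  0.6  -0.72  1.76  0.47  0.96  0.51]
```

jog_arm:
  commands: "1 0 0 0.03 0 0 0; 1 0 0 0.05 0 0 0; 1 0 0 0.07 0 0 0; 1 0 0 0.08 0 0 0; 1 0 0 0.08 0 0 0"

```text
clock: 15.6
position: [0.5471, 0.2129, 0.2046]
ee_rot: [-2.415, -2.01, -0.001]
force: [-0.0, 0.2, -5.0]
width: 0.146
```

```bash
python3 st.py; cat > mouth.py <<'E'
from h import *
def mouth(n):
    i=grab(n);X=cloud(i)
    m=(np.hypot(X[...,0]-.493,X[...,1]+.196)<.18)&(abs(X[...,2]-.110)<.006)
    k,l,s,_=cv2.connectedComponentsWithStats(m.astype(np.uint8));m=l==1+np.argmax(s[1:,4])
    f=lambda P:cv2.minAreaRect(P.astype(np.float32)*1000)
    # plane-project pixel rays onto z=.11 using exact rays
    K=i['camera_matrix'];C=-i['R'].T@i['t']
    def proj(c):
        s=cv2.undistortPoints(c.reshape(-1,1,2).astype(float),K,np.array([float(i['k1']),0,0,0])).reshape(-1,2)
        d=np.c_[s,np.ones(len(s))]@i['R'];return (C+d*((.11-C[2])/d[:,2])[:,None])[:,:2]
    cs,h=cv2.findContours(m.astype(np.uint8),cv2.RETR_CCOMP,cv2.CHAIN_APPROX_NONE)
    cs=sorted(cs,key=cv2.contourArea)[::-1][:2]
    for c in cs: r=f(proj(c));print(n,np.round(r[0],1),np.round(r[1],1),round(r[2],2))
    print('z',np.median(X[m][:,2]))
E
python3 - <<'E'
from mouth import *
mouth('scene');mouth('side')
E
```

```text
15.6 p [0.5471 0.2129 0.2046] yaw 79.54 tilt [0.0005 0.0005] local p [0.4992 0.3091 0.2046] f [-0.0544  0.215  -4.996 ] tq [ 0.1  -0.21 -0.02] w 0.146 [ 0.07  0.51 -0.77  1.65  0.38  1.14  0.58]
scene [ 495.2 -195.4] [215.2 241.4] 3.87
scene [ 494.3 -196.8] [130.2 164.2] 3.86
z 0.11041121642070126
side [ 493.8 -200.4] [213.1 241.9] 3.89
side [ 494.  -200.2] [129.9 161.9] 3.79
z 0.11064863760345224
```

Weight is 5.0 N = 0.51 kg, which is exactly the sieve plus two frameworks, so all slugs are out. Carrying it over the cleaner.

jog_arm:
  commands: "1 -0.006 -0.04 0.01 0 0 0.0013; 1 -0.01 -0.08 0.01 0 0 0.0027; 1 -0.013 -0.11 0.01 0 0 0.003; 1 -0.015 -0.11 0 0 0 0.003; 1 -0.015 -0.11 0 0 0 0.003"

```text
clock: 16.2
position: [0.5284, 0.0755, 0.2104]
ee_rot: [-2.33, -2.107, 0.003]
force: [0.4, -0.4, -6.2]
width: 0.146
```

jog_arm:
  commands: "1 -0.015 -0.11 0 0 0 0.003; 1 -0.015 -0.11 0 0 0 0.003; 1 -0.015 -0.11 0 0 0 0.003; 1 -0.015 -0.11 0 0 0 0.003; 1 -0.015 -0.11 0 0 0 0.003"

```text
clock: 16.7
position: [0.5055, -0.0893, 0.2104]
ee_rot: [-2.228, -2.214, 0.002]
force: [1.0, -0.0, -6.3]
width: 0.144
```

jog_arm:
  commands: "1 -0.015 -0.11 0 0 0 0.003; 1 -0.015 -0.11 0 0 0 0.003; 1 -0.012 -0.09 0 0 0 0.003; 1 -0.006 -0.04 0 0 0 0.0027; 1 0 0 0 0 0 0"

```text
clock: 17.2
position: [0.4907, -0.1954, 0.2101]
ee_rot: [-2.15, -2.289, 0.003]
force: [-0.4, 0.9, -6.6]
width: 0.147
```

```bash
python3 st.py;python3 - <<'E'
from mouth import *
for n in('scene','side','wrist'):
    i=grab(n);X=cloud(i);px=i['pixels'].astype(int)
    p=status.observe()['position']
    near=np.hypot(X[...,0]-p[0],X[...,1]-p[1])<.12
    z0=p[2]-.0519
    m=near&(abs(X[...,2]-(z0+.034))<.006)&(px.min(-1)>90)
    k,l,s,_=cv2.connectedComponentsWithStats(m.astype(np.uint8),connectivity=8)
    keep=np.isin(l,[j for j in range(1,k) if s[j,4]>15])
    P=X[keep];print(n,len(P),cv2.minAreaRect(P[:,:2].astype(np.float32)*1000) if len(P) else '')
    b=near&(px.max(-1)<60)&(abs(X[...,2]-(z0+.067))<.012)
    k,l,s,_=cv2.connectedComponentsWithStats(b.astype(np.uint8))
    P=X[l==1+np.argmax(s[1:,4])];print(' bar',len(P),cv2.minAreaRect(P[:,:2].astype(np.float32)*1000))
w=load('wrist');save(w,'w5',s=1.5)
E
```

```text
17.2 p [ 0.4907 -0.1954  0.2101] yaw 93.59 tilt [-0.0027 -0.0004] local p [ 0.5181 -0.1027  0.2101] f [-0.5325  0.7685 -6.6333] tq [ 0.14 -0.14 -0.06] w 0.147 [ 0.88  0.41 -0.81  1.78  0.34  1.09  1.59]
scene 466 ((487.22369384765625, -194.1765899658203), (149.4356231689453, 157.9452667236328), 3.1167333126068115)
 bar 95 ((516.99853515625, -190.57949829101562), (51.648345947265625, 17.055496215820312), 11.4287109375)
side 671 ((488.2682189941406, -195.13998413085938), (147.91397094726562, 155.96139526367188), 3.1787726879119873)
 bar 155 ((459.5675354003906, -198.14564514160156), (55.65994644165039, 18.123769760131836), 9.17342472076416)
wrist 7776 ((451.8973083496094, -193.25), (71.11749267578125, 153.301513671875), 3.8426992893218994)
 bar 2367 ((463.46380615234375, -193.012939453125), (48.601654052734375, 18.034236907958984), 5.013346195220947)
```

View pics/w5.png

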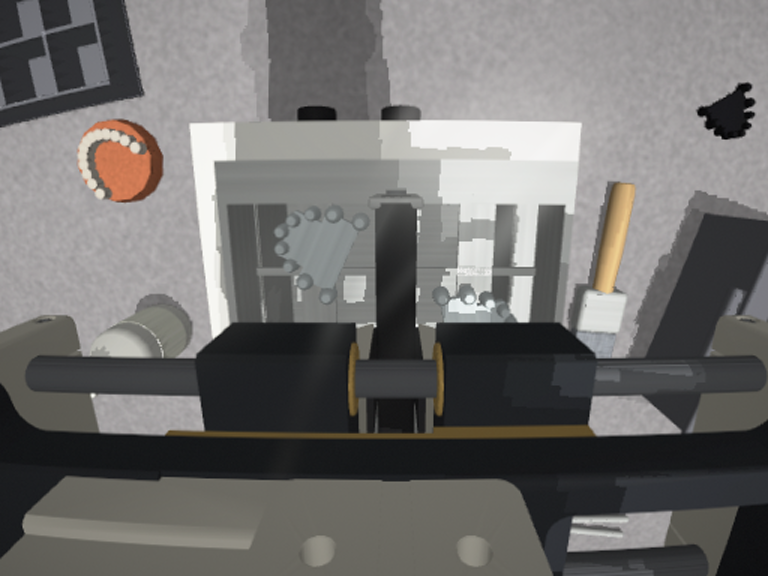

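The wrist view shows both arches in the sieve at (325,250) and (475,300), hovering over the cleaner. I apply the estimated correction, lower a bit, and remeasure settled.

jog_arm:
  commands: "1 0.006 -0.004 -0.03 0 0 0.0004; 1 0.006 -0.004 -0.03 0 0 0.0004; 1 0.006 -0.003 -0.02 0 0 0; 1 0 0 0 0 0 0; 1 0 0 0 0 0 0"

```text
clock: 17.85
position: [0.4981, -0.1953, 0.1871]
ee_rot: [-2.139, -2.3, -0.0]
force: [-0.3, 0.2, -6.5]
width: 0.149
```

```bash
cat > sv.py <<'E'
from mouth import *
from scipy.spatial.transform import Rotation as R
def run(thr=90):
  for n in('scene','side'):
    i=grab(n);X=cloud(i);px=i['pixels'].astype(int)
    s_=status.observe();p=s_['position'];z0=p[2]-.0519
    near=np.hypot(X[...,0]-p[0],X[...,1]-p[1])<.12
    m=near&(abs(X[...,2]-(z0+.034))<.005)&(px.min(-1)>thr)
    k,l,s,_=cv2.connectedComponentsWithStats(m.astype(np.uint8),connectivity=8)
    P=X[np.isin(l,[j for j in range(1,k) if s[j,4]>15])]
    r=cv2.minAreaRect(P[:,:2].astype(np.float32)*1000)
    A=np.c_[P[:,:2]-p[:2],np.ones(len(P))];c=np.linalg.lstsq(A,P[:,2],rcond=None)[0]
    print(n,'tcp',p.round(4),len(P),np.round(r[0],1),np.round(r[1],1),round(r[2],2),'plane',c.round(4),'origin z',(c[2]-.034).round(4))
run()
E
python3 st.py;python3 sv.py
```

```text
17.85 p [ 0.4981 -0.1953  0.1871] yaw 94.13 tilt [-0.0005  0.0005] local p [ 0.5253 -0.1012  0.1871] f [-0.305   0.1868 -6.4708] tq [ 0.13 -0.13  0.  ] w 0.149 [ 0.86  0.45 -0.8   1.8   0.36  1.05  1.57]
scene tcp [ 0.4982 -0.1954  0.1875] 438 [ 494.8 -194.8] [148.  155.5] 4.2 plane [0.0023 0.001  0.169 ] origin z 0.135
side tcp [ 0.4983 -0.1954  0.1877] 655 [ 495.7 -196.6] [148.3 157.7] 4.59 plane [-0.0008  0.0005  0.1694] origin z 0.1354
```

jog_arm:
  commands: "1 -0.0033 -0.0093 -0.02 0 0 -0.0011; 1 0 0 -0.03 0 0 0; 1 0 0 -0.02 0 0 0; 1 0 0 0 0 0 0; 1 0 0 0 0 0 0"

```text
clock: 18.45
position: [0.4969, -0.1982, 0.1662]
ee_rot: [-2.148, -2.292, 0.0]
force: [-0.4, -0.3, -6.2]
width: 0.148
```

```bash
python3 st.py;python3 sv.py
```

```text
18.45 p [ 0.4969 -0.1982  0.1662] yaw 93.72 tilt [-0.0005  0.0004] local p [ 0.5247 -0.1044  0.1662] f [-0.3435 -0.3301 -6.1806] tq [ 0.08 -0.17  0.04] w 0.148 [ 0.85  0.47 -0.78  1.82  0.39  1.01  1.55]
scene tcp [ 0.4972 -0.1983  0.1665] 410 [ 492.9 -197.2] [149.1 157.5] 3.46 plane [ 0.0026 -0.0014  0.148 ] origin z 0.114
side tcp [ 0.4973 -0.1983  0.1666] 649 [ 493.9 -199. ] [147.  157.3] 3.61 plane [0.0014 0.001  0.1485] origin z 0.1145
```

jog_arm:
  commands: "1 0.002 -0.001 -0.015 0 0 0.0003; 1 0 0 -0.02 0 0 0; 1 0 0 -0.02 0 0 0; 1 0 0 -0.015 0 0 0; 1 0 0 0 0 0 0"

```text
clock: 19.05
position: [0.4971, -0.1986, 0.1445]
ee_rot: [-2.145, -2.293, 0.001]
force: [-1.1, -0.3, -5.5]
width: 0.147
```

```bash
python3 st.py
```

```text
19.05 p [ 0.4971 -0.1986  0.1445] yaw 93.82 tilt [-0.0015  0.0006] local p [ 0.5249 -0.1047  0.1445] f [-0.9868 -0.5265 -5.5177] tq [ 0.06 -0.15  0.  ] w 0.147 [ 0.84  0.49 -0.77  1.85  0.41  0.97  1.53]
```

In the mouth with no lateral force. Lowering gently.

jog_arm:
  commands: "1 0 0 -0.01 0 0 0; 1 0 0 -0.01 0 0 0; 1 0 0 -0.01 0 0 0; 1 0 0 0 0 0 0; 1 0 0 0 0 0 0"

```text
clock: 19.55
position: [0.4976, -0.1986, 0.1364]
ee_rot: [-2.146, -2.294, -0.0]
force: [0.7, 0.7, -5.6]
width: 0.146
```

jog_arm:
  commands: "1 0 0 -0.004 0 0 0; 1 0 0 -0.003 0 0 0; 1 0 0 -0.003 0 0 0; 1 0 0 0 0 0 0; 1 0 0 0 0 0 0"

```text
clock: 20.05
position: [0.4976, -0.1987, 0.1335]
ee_rot: [-2.146, -2.294, 0.0]
force: [0.3, 0.2, -5.5]
width: 0.149
```

```bash
python3 st.py
```

```text
20.05 p [ 0.4976 -0.1987  0.1335] yaw 93.82 tilt [-0.  0.] local p [ 0.5255 -0.1047  0.1335] f [ 0.2115  0.2824 -5.5051] tq [ 0.13 -0.14 -0.01] w 0.149 [ 0.83  0.51 -0.76  1.86  0.43  0.95  1.52]
```

jog_arm:
  commands: "1 0 0 -0.002 0 0 0; 1 0 0 -0.002 0 0 0; 1 0 0 -0.001 0 0 0; 1 0 0 0 0 0 0; 1 0 0 0 0 0 0"

```text
clock: 20.55
position: [0.4976, -0.1987, 0.1321]
ee_rot: [2.146, 2.294, -0.0]
force: [-1.2, 0.5, -1.4]
width: 0.145
```

jog_arm:
  commands: "1 0 0 -0.001 0 0 0; 1 0 0 -0.001 0 0 0; 1 0 0 0 0 0 0; 1 0 0 0 0 0 0; 1 0 0 0 0 0 0"

```text
clock: 21.05
position: [0.4977, -0.1987, 0.1321]
ee_rot: [2.146, 2.294, -0.001]
force: [-4.9, 0.3, 7.2]
width: 0.145
```

Seated at the expected height (0.132). Releasing.

jog_arm:
  commands: "1 0 0 0.002 0 0 0; -1 0 0 0 0 0 0; -1 0 0 0 0 0 0; -1 0 0 0 0 0 0; -1 0 0 0 0 0 0"

```text
clock: 21.55
position: [0.4979, -0.1987, 0.132]
ee_rot: [2.146, 2.294, 0.001]
force: [-1.3, -0.2, 0.2]
width: 0.444
```

jog_arm:
  commands: "-1 0 0 0 0 0 0; -1 0 0 0 0 0 0; -1 0 0 0.02 0 0 0; -1 0 0 0.05 0 0 0; -1 0 0 0.1 0 0 0"

```text
clock: 22.05
position: [0.4966, -0.1984, 0.1829]
ee_rot: [-2.144, -2.292, 0.001]
force: [0.2, -0.2, -0.1]
width: 0.883
```

jog_arm:
  commands: "-1 0 0 0.12 0 0 0; -1 0 0 0.12 0 0 0; -1 0 0 0.08 0 0 0; -1 0 0 0.02 0 0 0; -1 0 0 0 0 0 0"

```text
clock: 22.55
position: [0.4981, -0.1986, 0.2864]
ee_rot: [2.145, 2.292, 0.001]
force: [-0.1, -1.0, -0.6]
width: 1.002
```

```bash
python3 st.py; python3 - <<'E'
from h import *
w=grab('wrist');save(w,'w6',s=1.0)
a=grab('scene');b=grab('side')
P1=a['pixels'][100:300,150:370,::-1]
cv2.imwrite('pics/s4.png',np.vstack([cv2.resize(np.ascontiguousarray(P1),(616,560//2*1),interpolation=cv2.INTER_CUBIC)[:280], cv2.resize(np.ascontiguousarray(w['pixels'][60:260,:,::-1]),(616,300))]))
for n,i in(('scene',a),('side',b)):
    X=cloud(i);px=i['pixels'].astype(int)
    near=np.hypot(X[...,0]-.4945,X[...,1]+.198)<.115
    m=near&(abs(X[...,2]-.1145)<.0025)&(px.min(-1)>60)
    P=X[m];A=np.c_[P[:,:2]-[.4945,-.198],np.ones(len(P))];print(n,len(P),np.linalg.lstsq(A,P[:,2],rcond=None)[0].round(4))
    bk=near&(px.max(-1)<60)&(abs(X[...,2]-.15)<.008)
    k,l,s,_=cv2.connectedComponentsWithStats(bk.astype(np.uint8));P=X[l==1+np.argmax(s[1:,4])]
    print(' bar',cv2.minAreaRect(P[:,:2].astype(np.float32)*1000),'top z',np.median(P[:,2]).round(4))
    # slugs in tub
    d=X[...,:2]-np.array([.5435,.2035]);y=np.radians(-10.5)
    lx=d[...,0]*np.cos(y)+d[...,1]*np.sin(y);ly=-d[...,0]*np.sin(y)+d[...,1]*np.cos(y)
    m=(abs(lx)<.083)&(abs(ly)<.125)&(X[...,2]>.0075)&(X[...,2]<.03)&(px.min(-1)>120)
    k,l,s,c=cv2.connectedComponentsWithStats(m.astype(np.uint8),connectivity=8)
    for j in range(1,k):
        q=l==j
        if s[j,4]>4: print('  tub',s[j,4],c[j].round(),np.median(lx[q]).round(3),np.median(ly[q]).round(3),X[q][:,2].max().round(3))
E
```

```text
22.55 p [ 0.4981 -0.1986  0.2864] yaw 93.82 tilt [ 0.0022 -0.0011] local p [ 0.526  -0.1045  0.2864] f [ 0.0674 -1.0544 -0.6156] tq [ 0.05 -0.13  0.02] w 1.002 [ 0.91  0.36 -0.84  1.65  0.28  1.25  1.65]
scene 588 [0.0002 0.     0.1138]
 bar ((495.0581970214844, -195.77450561523438), (111.23085021972656, 16.444175720214844), 4.058608531951904) top z 0.1514
  tub 24 [294. 264.] 0.008 0.017 0.018
  tub 21 [317. 266.] -0.04 0.055 0.016
  tub 23 [324. 269.] -0.049 0.076 0.02
  tub 7 [314. 278.] -0.009 0.08 0.018
side 1051 [-0.0008 -0.0008  0.1139]
 bar ((493.1802978515625, -202.10704040527344), (108.97261047363281, 16.226274490356445), 1.7006067037582397) top z 0.1518
  tub 14 [236. 153.] -0.01 0.077 0.022
  tub 26 [226. 157.] -0.047 0.06 0.021
  tub 12 [243. 164.] 0.005 0.008 0.022
  tub 7 [254. 165.] 0.041 0.0 0.02
```

View pics/s4.png

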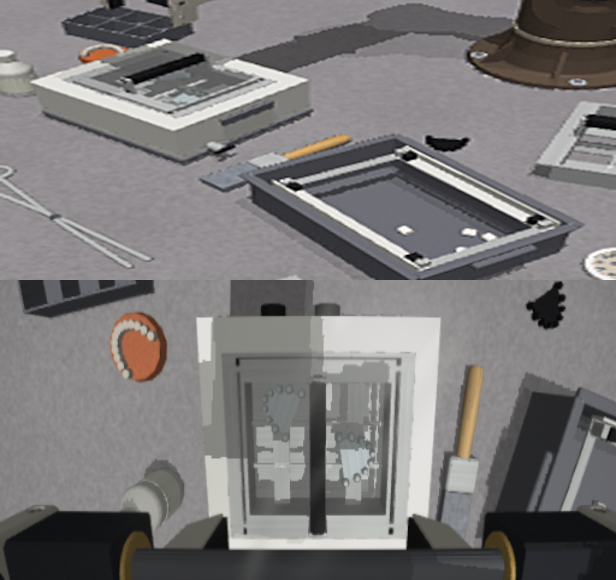

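The final view shows the sieve hanging level and centred in the tank, with both arches in it at (282,412) and (355,460). The gripper is clear and the brush, tongs and cast are where they were. Combining views gives six distinct slugs in the tub.

```bash
python3 -c "
from cell import arm
print(arm.sign_off())"
```

```text
the job is handed in; nothing more can be done
None
```

The sieve is hanging in the cleaner's tank with both frameworks in it, the six cylinders are in the tub, and the job was handed in at about 22.7 s. No verdict was reported.

- **Shaking:** I felt the +y stop at light contact, about 6 N. I took the other stop from the given 24 mm travel. In full-amplitude strokes the measured wrist force stayed under about 11 N. I then let go and rose to look, and no cylinder was left on the bars.
- **Lift:** On lifting, the sieve weighed 5.0 N, which is the sieve plus the two frameworks.
- **Placing:** The sieve was lowered gently and seated with a wrist force of under 10 N.

**Last checks:**
- **Sieve height:** the flange top is at 0.114 m, so the sieve's origin is about 80 mm up, as it should be. It is level within 0.001 rad.
- **Sieve position:** before entry it was within about 2 mm of the mouth centre.
- **Robot:** the gripper is open and clear of everything.
- **Bystanders:** those in view (brush, tongs, cast, bottle) look unmoved. I did not measure them.

**Checks that disagreed or fell short:**
- **Cameras:** the scene and side views differ by 2–6 mm in y (mouth centre 3 mm, bar 6 mm). I split the difference.
- **Cylinder count:** no single view showed all six in the tub. The count comes from combining views, and the weight agrees with it.
- **Wrist force:** it read 5.5 to 6.6 N while I carried the sieve, against 5.0 N at the lift. I put this down to sensor bias.

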